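# Clear the tipped reagent bottle, open the bay flap and present the filter plate

### The job

The red-capped reagent bottle has tipped over onto the blue flap of the reagent bay: stand it upright on the dark lane strip, in the gap between its two neighbours, and let go of it. Then lift the flap until it stands fully open, draw the orange filter plate out of the well beneath, and finish still holding it still and upright over the middle of the light pad, its lower edge about 10 cm above the pad and touched by nothing but the gripper. Leave the other bottles and the things on the bench where they are.

Things in the scene. Friction and masses are not known exactly. Their poses are not given: they have to be found in the camera images.
- bay: White reagent bay, fixed, 250 (x) x 220 (y) x 85 mm high; origin under its centre. Flat top at z = 85. Lane: dark strip along x on the -y side, 244 x 64 mm, centred at y = -73. On the +y side the blue flap, flush with the top, over a well open at x +-100, y -26 to +90, floor 10 mm above the bench. Place and yaw vary.
- lane_gap (a point): Point on the lane strip at bay (0, -73, 85) mm, in the middle of the gap where the bottle belongs; axes as the bay's.
- bottle: The tipped bottle: white, square, 36 x 36 mm, shoulder at 50 mm, round red cap of 29 mm diameter up to 72 mm, about 110 g. Origin at the centre of its underside, z axis towards its cap. At the start it lies flat on a side, foot in the lane, cap end over the flap (its z along the bay's +y within 0.2 rad).
- neighbour_a: Upright bottle of the same size with a green cap, loose on the lane about 85 mm from the gap's middle, at one or the other end (the two neighbours may be swapped). Origin at the centre of its underside. To be left standing.
- neighbour_b: Upright bottle of the same size with a yellow cap, loose at the other end of the lane. Origin at the centre of its underside. To be left standing.
- flap (a joint): Opening of the blue flap, rad: 0 closed, flush; 1.85 fully open at its stop, just past upright. A stiff hinge holds it where it is left (0.09 N m); 1 to 2 N at the tab moves it. Flap 196 (bay x) x 124 (bay y) x 6 mm; free edge beside the lane; it swings up and over towards the bay's +y.
- flap_tab (a point): Grip point 10 mm below the top of the black tab standing on the flap; the tab is 24 mm along the bay's x, 12 mm thick and 28 mm high, and turns with the flap. When closed this point is at bay (55, -4, 103) mm; 97 mm from the hinge line. Axes as the flap's (the bay's when closed).
- flap_hinge (a point): Middle of the flap's hinge line, at bay (0, 93, 82) mm; the line runs along the bay's x (point axes as the bay's).
- plate: Orange filter plate hidden under the flap, upright in a grey cradle: 90 (x) x 8 (y) x 46 mm, grip tab 36 x 10 x 16 mm on mid top edge, 62 mm high in all; 90 g. Origin: middle of its lower edge, 10 mm above the bench. Axes start as the bay's; its x in the bay varies +-30 mm. The cradle grips only the ends (beyond 31 mm from mid, 30 mm high, 2 mm play): draw it straight up 35 mm or more.
- plate_tab (a point): Centre of the plate's grip tab, 54 mm above its lower edge; the tab's top is 8 mm higher. Axes as the plate's.
- light_pad: Flat inspection light, fixed, 130 x 130 x 14 mm, grey with a bright white top. Origin at the centre of its underside on the bench.
- tube_rack: White test tube rack, loose, 90 x 204 mm, 92 mm high over the tubes' caps. Origin under its centre. Bystander.
- tip_box: Clear box with a green top, loose, 85 x 120 x 57 mm. Origin under its centre. Bystander.
- beaker: Clear open beaker, loose, 70 mm diameter, 80 mm high. Origin under its centre. Bystander.
- marker: Blue and black marker, loose, lying, 123 x 17 x 17 mm. Origin under its middle. Bystander.

How it is judged (in metres and radians):
On the way, in this order (a step that is already met when the one before it is completed fails the run):
1. the red-capped bottle stands upright on the lane in the gap, released (angle between bottle's own z axis and vertical below 0.12 rad and y of bottle in the frame of bay between -0.093 and -0.053 m and x of bottle in the frame of bay between -0.045 and 0.045 m and z of bottle in the frame of bay between 0.08 and 0.089 m and contact force between bottle and the fingers below 0.05 N and linear speed of bottle below 0.03 m/s), for 0.2 s.
2. the flap stands open (value of joint flap above 1.45 rad), for 0.2 s.
3. the plate is drawn clear of the bay in the gripper (contact force between plate and the fingers above 1 N and z of plate in the frame of bay above 0.09 m), for 0.2 s.
At the end, for the whole second after the job is handed in: Plate held still, upright within 0.25 rad, lower edge 5 to 16 cm above the pad top, within 35 mm of its middle, touching neither pad nor bay; flap open past 1.45 rad; red-capped bottle upright within 0.12 rad on the lane, 20 mm of its centre line, 45 mm of the gap's middle (contact force between plate and the fingers above 1 N and value of joint flap above 1.45 rad and angle between bottle's own z axis and vertical below 0.12 rad and y of bottle in the frame of bay between -0.093 and -0.053 m and x of bottle in the frame of bay between -0.045 and 0.045 m and z of bottle in the frame of bay between 0.08 and 0.089 m and angle between plate's own z axis and vertical below 0.25 rad and horizontal distance between plate and light_pad below 0.035 m and height (world z) of plate between 0.064 and 0.174 m and linear speed of plate below 0.03 m/s and angular speed of plate below 0.3 rad/s and contact force between plate and light_pad below 0.05 N and contact force between plate and bay below 0.05 N); the arm keeps its last pose, push and grip.
It fails at once if a neighbouring bottle is tipped or shifted by more than 25 mm (angle between any of neighbour_a, neighbour_b's own z axis and vertical above 0.4 rad or distance of any of neighbour_a, neighbour_b from where it was at the start of the episode above 0.025 m).
It fails at once if a bystander on the bench is shifted by more than 25 mm (distance of any of tube_rack, tip_box, beaker, marker from where it was at the start of the episode above 0.025 m).
It also fails if it takes over 72 s, if anything falls off the work surface, if the arm or the gripper's body presses on something with over 40 N, if the wrist force passes 120 N, or if a joint passes its speed limit or range.

### The arm

A 7-joint arm with a two-finger parallel gripper is mounted at the origin on the work surface. World frame = base frame: x ahead of the robot, y to its left, z up, the work surface at z = 0. Lengths are in m, angles in degrees, forces in N, time in s.
With the tool pointing down it reaches from about 0.425 to 0.875 m from the base axis. Payload 4.7 kg.
Tool frame: the origin (TCP) lies at the very end of the fingers, on their centre line; the grasp point (between the pads) lies 19 mm behind it (pinch_z is the distance from the TCP to the grasp point, in m); z points along the fingers, y is the direction in which the jaws open and shut (so a half turn about z gives the same grasp; the last joint's range is limited). The gripper opens to 87 mm and grips with 3 to 60 N. Pads are 19 mm wide; open, the fingers measure 117 mm over their backs; the gripper's body (75 mm by 190 mm) begins 51 mm behind the grasp point.
Start: joints at [68.646, 18.392, -4.016, 83.108, 1.295, 78.541, -3.26], TCP at [0.245, -0.602, 0.201] pointing down, gripper open.
Joint ranges: [-163.93, 163.93], [-17.29, 119.83], [-79.2, 71.16], [3.27, 140.29], [-89.18, 269.18], [5.43, 117.66], [-154.24, 154.24]. Speed limits (degrees/s): [147.25, 147.25, 180, 180, 180, 180, 180].

### API

Orientations are given as [roll, pitch, yaw] about the fixed x, y, z axes, in that order (R = Rz(yaw) Ry(pitch) Rx(roll)).
In Python, from cell import get_obs, read_camera, camera_params, sign_off, pinch_z gives the robot as it stands.
- The arm moves only by the shell command python3 -m handwheel 'ROWS' [FORCE]. ROWS is JSON, a list of rows, each a list of 5 numbers: the finger opening in m, from 0 to 0.087, then the shift along the tool's x, y, z in m, then the turn about the tool's z in rad. In form: [[jaw, tx, ty, tz, twist], ...]. A call has 1 to 20 rows; each row is the pose to reach, as a shift and turn from the pose commanded when the call began, along the tool's axes at that moment; what a row does not reach only later rows make up. A row lasts 1/10 s, in which the tool goes at most 50 mm and 8.59 degrees, less where a joint would pass 70% of its speed; a pose out of reach is approached as far as the arm can. A call with a gripper value outside its range is refused whole. The fingers move at their own pace and stop on an object; FORCE is the grip in N (left out, the last holds). Time passes only in rows, so rows that repeat a pose let the fingers close. It gives the time, the measured TCP pose, the force and the opening at its end, in the units of the state.
- get_obs(): the state, without advancing time (a new reading comes with each control period).
- read_camera(name): name is "scene" or "top"; returns the picture (384x512x3 uint8, blue, green, red); there is no depth.
- camera_params(name): a dict with "camera_matrix" (3x3 intrinsics, pixels), "k1" (the pictures are not rectified: a ray, as slopes to the right and down, at radius r is drawn at 1 + k1 r^2 times it, then the intrinsics apply), "R" (3x3) and "t" (3): a world point X has camera coordinates R X + t. Camera axes: x right, y down, z forward; pixel columns grow to the right and rows downward; lengths in m; the calibration is good to about 2 mm. A picture is of the moment at which its call begins. camera_params takes no time and is no camera call.
- sign_off(): hands the job in, once; it reports no verdict.
The state is a dict: "time_s": time; "qpos": joint angles; "joint_velocities": joint speeds; "effort": joint torques, N m; "tool_pos": TCP position; "tool_rot": TCP orientation; "force": force on the tool from outside, world axes, zero at the start; "wrist_torque": the same for the moment, N m; "grip_width": finger opening in m.
Only numpy, scipy, OpenCV 4.12 (cv2) and the standard library are available. Lean on these libraries where they do the work, as an engineer would, in place of code of your own. Each camera call takes 0.05 s, during which the arm holds its last target.

## Working session

There is one attempt and no reset: what is moved stays moved. The work goes in short steps, Python scripts to look and compute and a shell command to move; the robot and the scene stay as the last step left them, time stands still between calls to the robot, and variables do not carry over. Pictures are saved under pics/ and viewed, and the job is handed in when it is done.

```bash
ls; mkdir -p pics; python3 - <<'E'
from cell import *
import cv2
print(get_obs()); print(pinch_z)
for n in ("scene","top"):
    cv2.imwrite(f"pics/{n}0.png",read_camera(n)); p=camera_params(n); print(n,p)
E
```

```text
pics
{'time_s': 0.0, 'qpos': array([68.6470611 , 18.43821613, -4.01516345, 83.17490705,  1.29433624,
       78.54056735, -3.26061391]), 'joint_velocities': array([-0.03197377,  0.06908477,  0.00272833, -0.11189362, -0.00115724,
       -0.02970203,  0.0013511 ]), 'effort': array([-1.12344583e-04, -4.91288495e+01, -4.04223762e-01, -3.12527919e+01,
       -6.41131564e-02,  4.37730260e-02,  1.89323346e-04]), 'tool_pos': array([ 0.24491189, -0.60145386,  0.19997101]), 'tool_rot': array([-1.79891514e+02,  5.23130709e-03,  2.21615979e+01]), 'force': array([ 0.11966625,  0.54159527, -0.40608443]), 'wrist_torque': array([0.00884617, 0.03157656, 0.0354697 ]), 'grip_width': 0.0868864152533507}
0.0187
scene {'camera_matrix': array([[357.57287541,   0.        , 259.49607071],
       [  0.        , 357.57287541, 189.83160393],
       [  0.        ,   0.        ,   1.        ]]), 'k1': -0.06492223436694847, 'R': array([[ 0.50668972,  0.86210637,  0.00617488],
       [ 0.49153441, -0.28299273, -0.82359519],
       [-0.70827922,  0.42034238, -0.56714445]]), 't': array([-0.26905579, -0.17250062,  1.28296625])}
top {'camera_matrix': array([[379.41221107,   0.        , 257.3352469 ],
       [  0.        , 379.41221107, 192.7949017 ],
       [  0.        ,   0.        ,   1.        ]]), 'k1': 0.033480017610178825, 'R': array([[-2.78671312e-04, -9.99999582e-01, -8.71286439e-04],
       [-9.85347659e-01,  4.23192615e-04, -1.70557358e-01],
       [ 1.70557656e-01,  8.10990610e-04, -9.85347364e-01]]), 't': array([0.02699656, 0.54534919, 1.10984242])}
```

View pics/scene0.png

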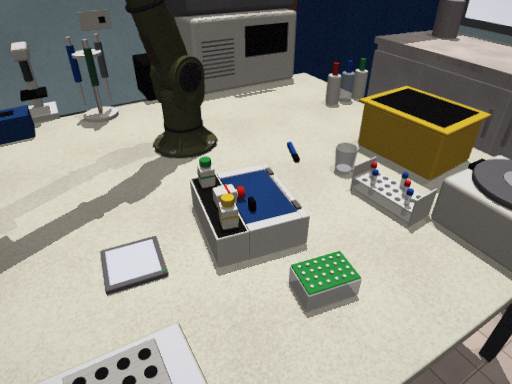

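View pics/top0.png

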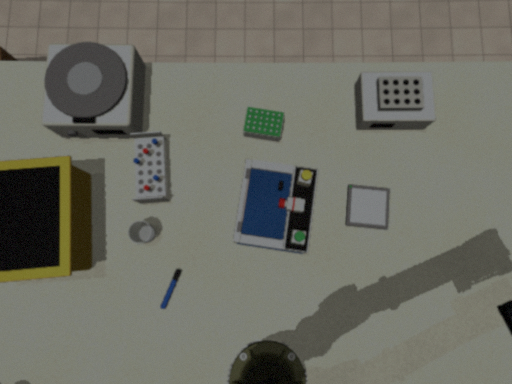

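```bash
cat > h.py <<'E'
import numpy as np, cv2
from cell import *
def ray(n,px):
    p=camera_params(n); K=p["camera_matrix"]; k=p["k1"]
    d=np.array([(px[0]-K[0,2])/K[0,0],(px[1]-K[1,2])/K[1,1]]); u=d.copy()
    for _ in range(20): u=d/(1+k*(u@u))
    R=np.array(p["R"]); c=-R.T@np.array(p["t"]); v=R.T@np.r_[u,1]; return c,v/np.linalg.norm(v)
def onz(n,px,z):
    c,v=ray(n,px); return c+v*(z-c[2])/v[2]
def proj(n,X):
    p=camera_params(n);K=p["camera_matrix"];x=np.array(p["R"])@X+p["t"];u=x[:2]/x[2];u=u*(1+p["k1"]*(u@u));return u*K[0,0]+K[:2,2]
def tri(a,b):
    c1,v1=ray("scene",a);c2,v2=ray("top",b)
    s=np.linalg.lstsq(np.c_[v1,-v2],c2-c1,rcond=None)[0];P,Q=c1+v1*s[0],c2+v2*s[1];return (P+Q)/2,np.linalg.norm(P-Q)
def crop(n,im,x0,y0,x1,y1,f,out):
    cv2.imwrite(out,cv2.resize(im[y0:y1,x0:x1],None,fx=f,fy=f,interpolation=cv2.INTER_CUBIC))
E
python3 - <<'E'
from h import *
s=cv2.imread("pics/scene0.png");t=cv2.imread("pics/top0.png")
crop(0,t,225,150,335,260,5,"pics/t0c.png");crop(0,s,180,145,310,265,5,"pics/s0c.png")
for nm,im in(("scene",s),("top",t)):
    hsv=cv2.cvtColor(im,cv2.COLOR_BGR2HSV); box=(225,150,335,260) if nm=="top" else (180,145,310,265)
    x0,y0,x1,y1=box
    for c,lo,hi in(("red",(170,120,60),(180,255,255)),("red0",(0,150,60),(6,255,255)),("grn",(50,120,40),(80,255,255)),("yel",(20,120,80),(35,255,255)),("blue",(100,150,40),(125,255,255))):
        m=cv2.inRange(hsv[y0:y1,x0:x1],lo,hi);nn,l,st,ce=cv2.connectedComponentsWithStats(m)
        for i in range(1,nn):
            if st[i,4]>8: print(nm,c,st[i]+[x0,y0,0,0,0],(ce[i]+[x0,y0]).round(1))
E
```

```text
scene red0 [224 185   6   8  14] [226.8 188.6]
scene red0 [236 187   9  11  72] [240.5 191.9]
scene grn [200 157  11  10  94] [205.  161.7]
scene grn [293 260  17   5  40] [302.5 262.5]
scene yel [221 193  14  14 162] [227.4 199.9]
scene yel [221 215  18   5  31] [229.3 217.4]
scene blue [288 145   8  10  41] [291.5 149.1]
scene blue [ 221  171   75   52 1929] [259.7 196.4]
top red [279 198   6  10  21] [280.5 202.3]
top red0 [280 200   5   7  26] [281.8 202.9]
top grn [295 232  10   9  62] [299.2 235.9]
top yel [302 170  10  10  77] [306.2 174.5]
top blue [ 242  170   49   68 2393] [265.3 204.1]
```

View pics/t0c.png

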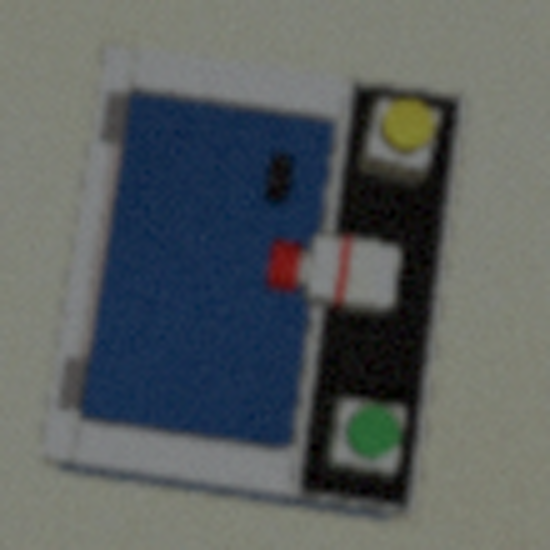

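View pics/s0c.png

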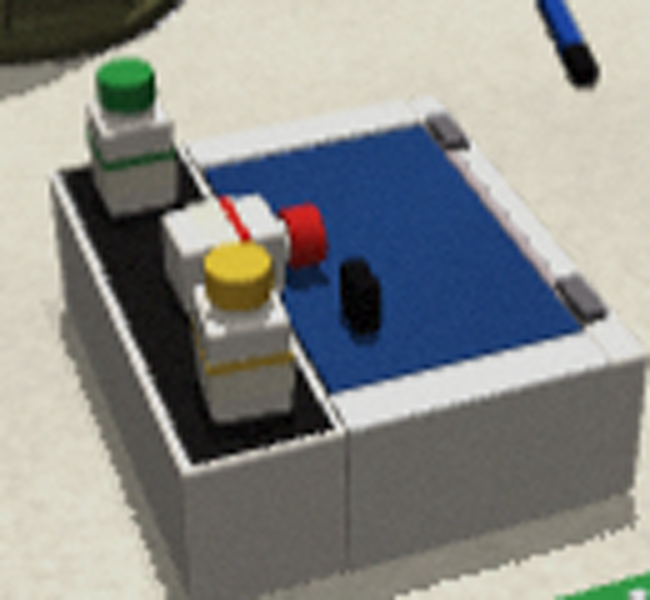

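```bash
cat >> h.py <<'E'
def fit(pts,world):
    a=np.array(pts)/1000;b=np.array(world)[:,:2];ca,cb=a.mean(0),b.mean(0)
    U,_,V=np.linalg.svd((a-ca).T@(b-cb));R=(V.T@np.diag([1,np.linalg.det(V.T@U.T)])@U.T);t=cb-R@ca
    return R,t,np.degrees(np.arctan2(R[1,0],R[0,0])),(b-(a@R.T+t))*1000
E
python3 - <<'E'
from h import *
tp=lambda x,y:(x/5+225-.4,y/5+150-.4)
sp=lambda x,y:(x/5+180-.4,y/5+145-.4)
T=[(355,87),(460,98),(408,508),(303,495),(133,93),(335,120),(292,447),(82,417)]
B=[(122,-41),(122,-105),(-122,-105),(-122,-41),(98,93),(98,-31),(-98,-31),(-98,93)]
W=[onz("top",tp(*q),.085) for q in T]
R,t,y,e=fit(B,W);print("top",t,y,e.round(1))
S=[(338,428),(192,462),(58,172),(180,145),(585,325),(335,390),(200,165),(425,125)]
Ws=[onz("scene",sp(*q),.085) for q in S]
R2,t2,y2,e2=fit(B,Ws);print("scene",t2,y2,e2.round(1))
R,t,y,e=fit(B*2,W+Ws);print(t,y); np.savez("bay.npz",R=R,t=t)
inb=lambda w:(R.T@(np.array(w)[:2]-t)*1000).round(1)
print("yel",inb(onz("top",(306.2,174.5),.157)),inb(onz("scene",sp(238,260),.157)))
print("grn",inb(onz("top",(299.2,235.9),.157)),inb(onz("scene",sp(126,73),.157)))
# bottle: upper edges z=.121 foot corners
for q in[(400,243),(393,308),(315,235),(306,300)]: print("btop",inb(onz("top",tp(*q),.121)))
print("cap",inb(onz("top",tp(285,265),.1125)),tri(sp(305,235),tp(285,265)))
for q in[(165,225),(185,268),(265,197),(290,240)]: print("bscene",inb(onz("scene",sp(*q),.121)))
print("tab",inb(onz("top",tp(284,163),.113)))
# pad
for q in[(348,186),(389,187),(388,227),(347,226)]: print("pad",onz("top",q,.014))
E
```

```text
top [ 0.50374327 -0.03002777] -8.336092127047191 [[-1.8  1. ]
 [ 0.7  2. ]
 [ 1.   3. ]
 [-1.  -0.3]
 [-1.1 -2.7]
 [ 0.4 -0.1]
 [ 1.2 -0.7]
 [ 0.5 -2.1]]
scene [ 0.5056155  -0.02673279] -8.508239263076705 [[-0.   2. ]
 [-2.1  2.3]
 [ 2.2  0.3]
 [ 0.3  2.9]
 [-2.1 -1.4]
 [-0.5 -0.5]
 [-1.8 -2.6]
 [ 4.  -2.9]]
[ 0.50467933 -0.02838025] -8.422021512387762
yel [ 84.1 -69. ] [ 86.6 -67.2]
grn [-87.  -71.4] [-81.7 -70.2]
btop [ 23.7 -76.5]
btop [-13.8 -77.3]
btop [ 21.2 -28.2]
btop [-16.5 -28.1]
cap [  2.9 -14. ] (array([ 0.50785845, -0.04144726,  0.10270238]), np.float64(0.004052367110651862))
bscene [ -0.6 -76.2]
bscene [ 35.3 -77.1]
bscene [ -5.8 -26. ]
bscene [ 31.9 -26.6]
tab [61.7 -5.3]
pad [ 0.57257532 -0.25782914  0.014     ]
pad [ 0.56928545 -0.38546196  0.014     ]
pad [ 0.44413929 -0.37489717  0.014     ]
pad [ 0.44704453 -0.24955023  0.014     ]
```

```bash
cat >> h.py <<'E'
from scipy.spatial.transform import Rotation as Ro
def goto(bx,by,tcpz,bayyaw_off=90,world=None):
    """shift in tool axes + twist to TCP at bay (mm) / height m"""
    b=np.load("bay.npz");R,t=b["R"],b["t"];o=get_obs()
    tgt=np.r_[R@np.array([bx,by])/1000+t,tcpz] if world is None else np.array(world)
    Rt=Ro.from_euler("xyz",o["tool_rot"],degrees=True).as_matrix()
    by_=np.degrees(np.arctan2(R[1,0],R[0,0]))+bayyaw_off
    tw=-np.radians((by_-o["tool_rot"][2]+180)%360-180)
    print("tgt",tgt.round(4),"shift",(Rt.T@(tgt-o["tool_pos"])).round(4),"twist",tw.round(4))
def st():
    b=np.load("bay.npz");R,t=b["R"],b["t"];o=get_obs();p=o["tool_pos"]
    print("t",round(o["time_s"],2),"bay",(R.T@(p[:2]-t)*1000).round(1),"z",(p[2]*1000).round(1),"rot",o["tool_rot"].round(1),"F",o["force"].round(2),"w",round(o["grip_width"],4),"q",o["qpos"].round(0))
E
python3 -c "
from h import *
goto(3.5,-10,.2); st()"
```

```text
tgt [ 0.5067 -0.0388  0.2   ] shift [ 0.4547 -0.4224  0.0007] twist -1.037
t 0.1 bay [-173. -605.] z 200.1 rot [-179.9    0.    22.2] F [-0.61 -0.19  0.83] w 0.087 q [69. 18. -4. 83.  1. 79. -3.]
```

```bash
python3 -m handwheel '[[0.042,0.15,-0.14,0,-0.3],[0.042,0.15,-0.14,0,-0.3],[0.042,0.15,-0.14,0,-0.3],[0.042,0.15,-0.14,0,-0.3],[0.042,0.3,-0.28,0,-0.7],[0.042,0.3,-0.28,0,-0.7],[0.042,0.3,-0.28,0,-0.7],[0.042,0.3,-0.28,0,-0.7],[0.042,0.4547,-0.4224,0,-1.037],[0.042,0.4547,-0.4224,0,-1.037],[0.042,0.4547,-0.4224,0,-1.037],[0.042,0.4547,-0.4224,0,-1.037],[0.042,0.4547,-0.4224,0,-1.037],[0.042,0.4547,-0.4224,0,-1.037],[0.042,0.4547,-0.4224,0,-1.037],[0.042,0.4547,-0.4224,0,-1.037],[0.042,0.4547,-0.4224,0,-1.037]]' 3; python3 -c "
from h import *
goto(3.5,-10,.09); st()
s=read_camera('scene');t=read_camera('top');cv2.imwrite('pics/s1.png',s)
crop(0,t,225,150,335,260,5,'pics/t1c.png');crop(0,s,180,105,310,235,5,'pics/s1c.png')"
```

```text
time_s: 1.8
tool_pos: [0.5064, -0.041, 0.2008]
tool_rot: [-180.0, 0.0, 81.4]
force: [0.0, 0.2, 0.3]
grip_width: 0.042
tgt [ 0.5067 -0.0388  0.09  ] shift [ 2.300e-03 -1.000e-04  1.108e-01] twist -0.0029
t 1.8 bay [  3.6 -12.3] z 200.8 rot [-180.     0.    81.4] F [0.01 0.15 0.32] w 0.042 q [ 38.   3. -37. 102.   2.  76.  -8.]
```

View pics/s1c.png

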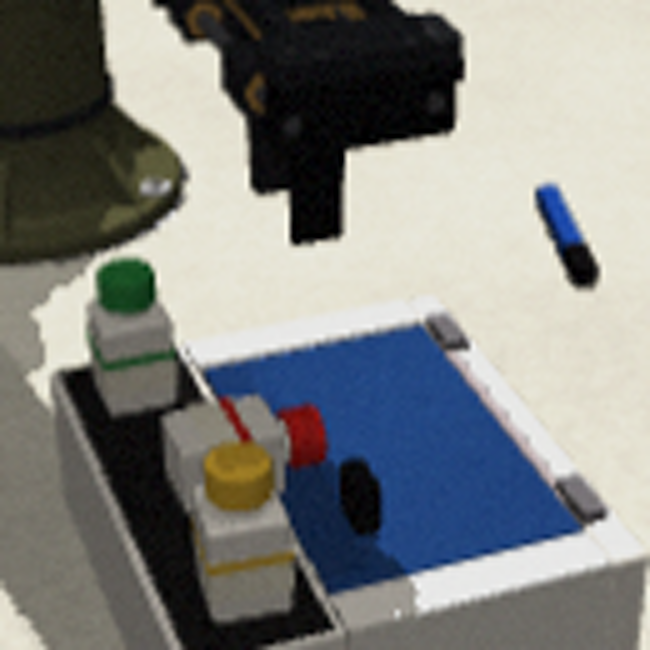

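The gripper hovers over the scene, with the front finger near (245,152) in the full image. The cap is at about (241,192), below it. I'm descending onto the cap.

```bash
python3 -m handwheel '[[0.042,0.0023,0,0.03,0],[0.042,0.0023,0,0.07,0],[0.042,0.0023,0,0.09,0],[0.042,0.0023,0,0.105,0],[0.042,0.0023,0,0.11,0],[0.042,0.0023,0,0.11,0],[0.042,0.0023,0,0.11,0]]' 3; python3 -c "
from h import *
st()
s=read_camera('scene');t=read_camera('top')
crop(0,t,225,150,335,260,5,'pics/t2c.png');crop(0,s,180,125,310,245,5,'pics/s2c.png')"
```

```text
time_s: 2.6
tool_pos: [0.5082, -0.0371, 0.0922]
tool_rot: [179.9, 0.0, 81.6]
force: [-0.1, 0.2, 0.6]
grip_width: 0.0419
t 2.6 bay [ 4.8 -8.2] z 92.2 rot [179.9   0.   81.6] F [-0.11  0.17  0.59] w 0.0419 q [ 36.   9. -37. 110.   6.  63. -12.]
```

View pics/s2c.png

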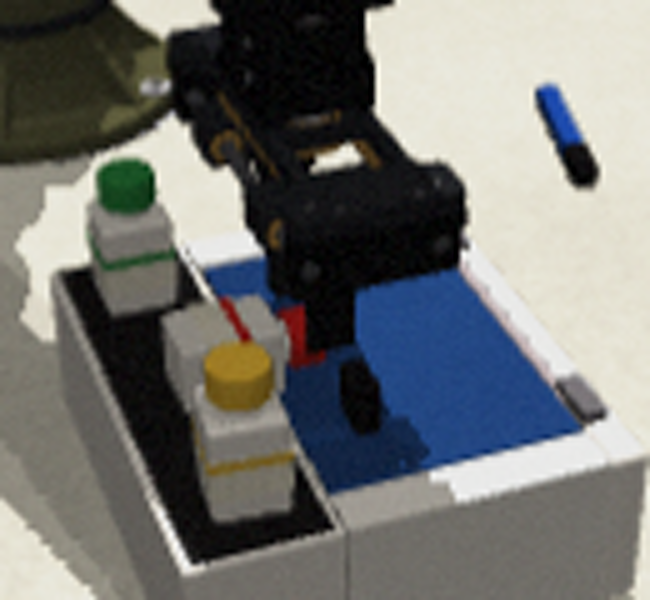

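The fingers straddle the outer half of the cap, with the front finger at about (246,189) full-image. I'll close gently and lift.

```bash
python3 -m handwheel '[[0.02,0,0,0,0],[0.02,0,0,0,0],[0.02,0,0,0,0],[0.02,0,0,0,0],[0.02,0,0,0,0],[0.02,0,0,-0.005,0],[0.02,-0.001,0,-0.01,0],[0.02,-0.002,0,-0.015,0],[0.02,-0.004,0,-0.02,0],[0.02,-0.006,0,-0.025,0],[0.02,-0.008,0,-0.03,0],[0.02,-0.008,0,-0.03,0]]' 3; python3 -c "
from h import *
st()
s=read_camera('scene');t=read_camera('top')
crop(0,t,225,150,335,260,5,'pics/t3c.png');crop(0,s,180,125,310,245,5,'pics/s3c.png')"
```

```text
time_s: 3.9
tool_pos: [0.5067, -0.0455, 0.1219]
tool_rot: [179.9, 0.0, 81.5]
force: [-0.1, -0.1, 0.7]
grip_width: 0.02
t 3.9 bay [  4.5 -16.6] z 121.9 rot [179.9   0.   81.5] F [-0.07 -0.15  0.71] w 0.02 q [ 37.   7. -37. 108.   4.  67. -10.]
```

View pics/s3c.png

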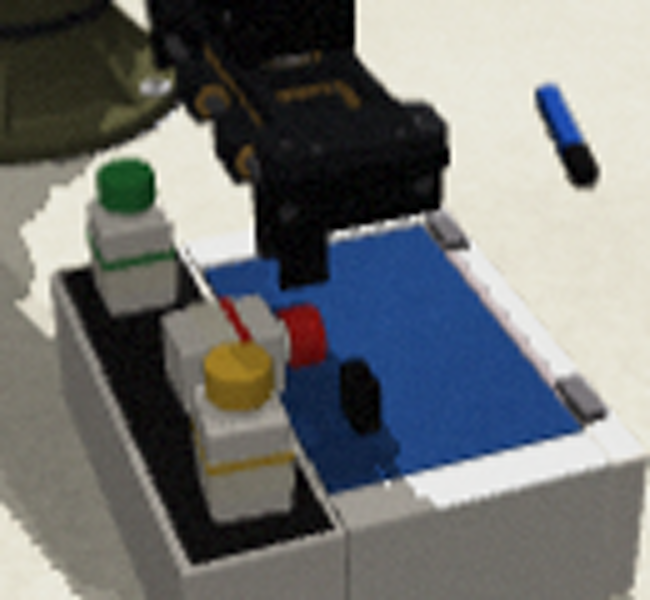

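The bottle (cap still at about (241,192)) hasn't moved, and the fingers closed to 20 mm, so they slipped off it. I'll regrip deeper on the cap and check the width before lifting.

```bash
python3 -m handwheel '[[0.044,0,0,0,0],[0.044,0.0015,0,0,0],[0.044,0.0015,0.0005,0,0],[0.044,0.0015,0.0005,0.015,0],[0.044,0.0015,0,0.033,0],[0.044,0.0015,0,0.033,0],[0.02,0.0015,0,0.033,0],[0.02,0.0015,0,0.033,0],[0.02,0.0015,0,0.033,0],[0.02,0.0015,0,0.033,0],[0.02,0.0015,0,0.033,0]]' 4; python3 -c "
from h import *
st()
s=read_camera('scene');t=read_camera('top')
crop(0,t,225,150,335,260,5,'pics/t4c.png');crop(0,s,180,125,310,245,5,'pics/s4c.png')"
```

```text
time_s: 5.1
tool_pos: [0.5068, -0.0434, 0.0886]
tool_rot: [179.9, 0.0, 81.6]
force: [-0.6, 0.6, 1.8]
grip_width: 0.0245
t 5.1 bay [  4.3 -14.6] z 88.6 rot [179.9   0.   81.6] F [-0.57  0.59  1.79] w 0.0245 q [ 36.   9. -37. 110.   6.  63. -11.]
```

View pics/s4c.png

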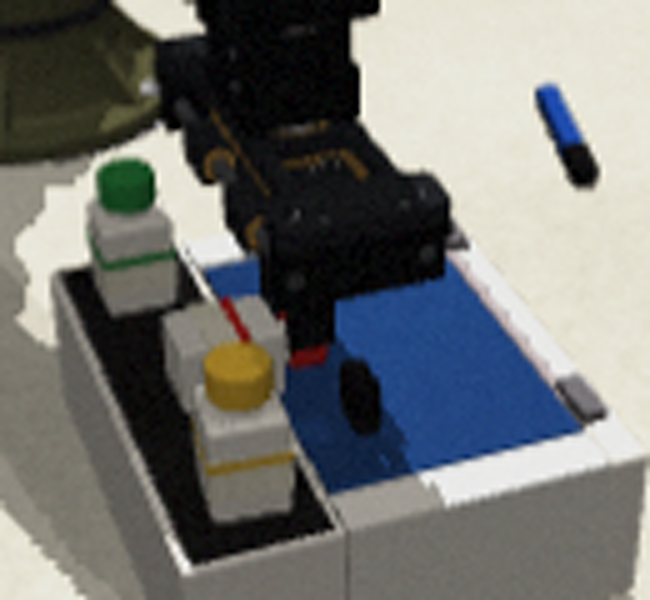

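```bash
python3 -c "
from h import *
st()
o=get_obs();p=o['tool_pos'];R=np.load('bay.npz')['R']
for dx in(12,20,27):
  for dz in(0,10):
    for dy in (-9.5,9.5):
      q=np.r_[p[:2]+R@[dx/1000,dy/1000],p[2]+dz/1000]; print(dx,dz,dy,((proj('scene',q)-[180,125])*5).round(0))
"
```

```text
t 5.2 bay [  4.3 -14.5] z 88.5 rot [179.9  -0.   81.6] F [0.22 1.31 2.33] w 0.0248 q [ 36.   9. -37. 110.   6.  63. -11.]
12 0 -9.5 [284. 376.]
12 0 9.5 [322. 367.]
12 10 -9.5 [284. 358.]
12 10 9.5 [322. 350.]
20 0 -9.5 [290. 385.]
20 0 9.5 [328. 376.]
20 10 -9.5 [289. 368.]
20 10 9.5 [328. 359.]
27 0 -9.5 [295. 393.]
27 0 9.5 [333. 384.]
27 10 -9.5 [294. 376.]
27 10 9.5 [333. 367.]
```

View pics/t4c.png

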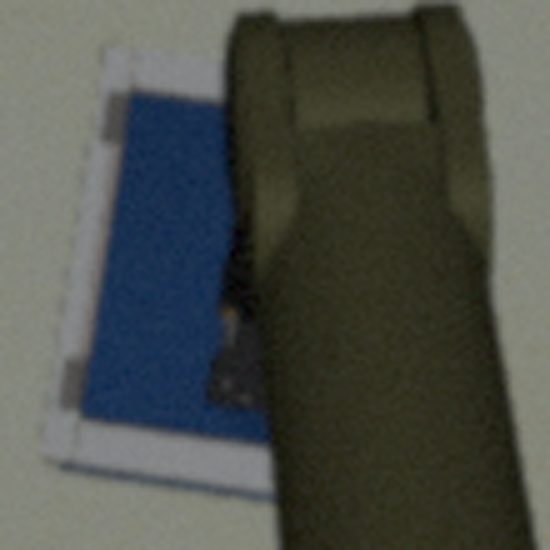

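```bash
python3 -c "
from h import *
R=np.load('bay.npz')['R'];t=np.load('bay.npz')['t']
def s(bx,by,z,off,w):
  for dx in(w/2,w/2+15):
    for dz in(0,10,20):
      print(dx,dz,[((proj('scene',np.r_[R@[(bx+dx)/1e3,(by+dy)/1e3]+t,(z+dz)/1e3])-[180,off])*5).round(0) for dy in(-9.5,9.5)])
s(3.6,-12.3,200.8,105,42)
print();s(4.8,-8.2,92.2,125,42)
"
python3 -c "
import cv2
for n in('s1c','s2c'):
  im=cv2.imread(f'pics/{n}.png'); cv2.imwrite(f'pics/{n}z.png',cv2.resize(im[150:420,200:500],None,fx=2,fy=2)*2)
"
```

```text
21.0 0 [array([288., 276.]), array([329., 268.])]
21.0 10 [array([287., 256.]), array([329., 248.])]
21.0 20 [array([286., 235.]), array([328., 227.])]
36.0 0 [array([299., 292.]), array([341., 284.])]
36.0 10 [array([299., 272.]), array([341., 264.])]
36.0 20 [array([298., 251.]), array([340., 243.])]

21.0 0 [array([303., 378.]), array([342., 369.])]
21.0 10 [array([303., 360.]), array([341., 351.])]
21.0 20 [array([302., 343.]), array([341., 334.])]
36.0 0 [array([314., 395.]), array([353., 386.])]
36.0 10 [array([314., 378.]), array([353., 369.])]
36.0 20 [array([313., 360.]), array([353., 351.])]
```

View pics/s1cz.png

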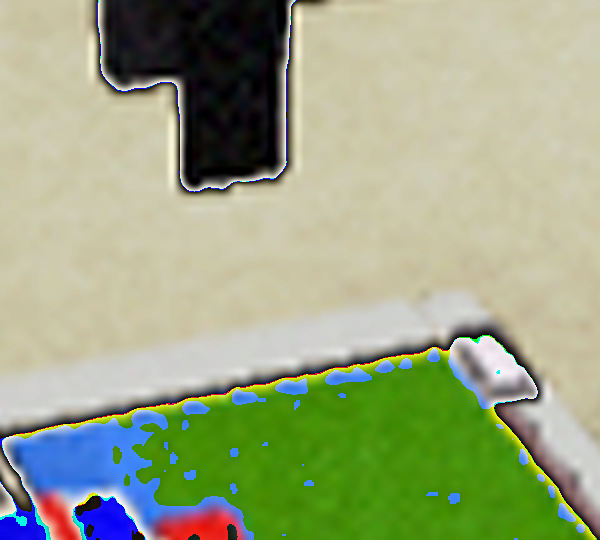

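View pics/s2cz.png

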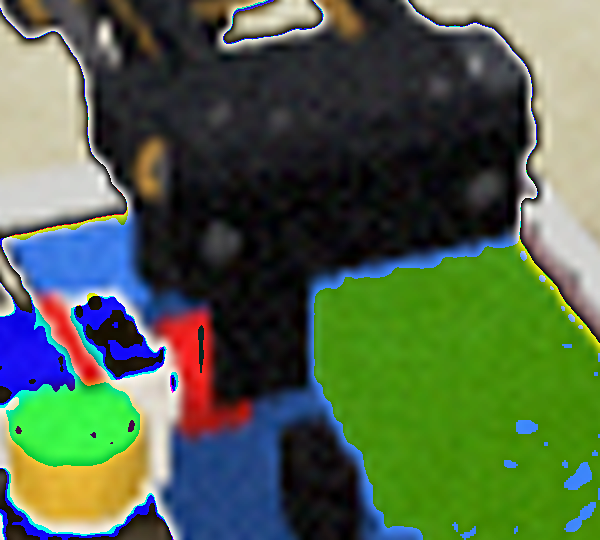

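The visible fingertips sit roughly 15–20 mm higher than the reported TCP. The 24.5 mm grip width on a 29 mm cap agrees: the tips hold it above its middle. I'll open, go down in small steps and watch the force.

```bash
python3 -m handwheel '[[0.042,0,0,0,0],[0.042,0,0,0,0],[0.042,0,0,0.002,0],[0.042,0,0,0.004,0],[0.042,0,0,0.004,0]]' 4; python3 -m handwheel '[[0.042,0,0,0.002,0],[0.042,0,0,0.004,0],[0.042,0,0,0.004,0]]';python3 -c "
from h import *
st()
s=read_camera('scene')
crop(0,s,180,125,310,245,5,'pics/s5c.png')"
```

```text
time_s: 5.7
tool_pos: [0.5059, -0.0435, 0.0835]
tool_rot: [-179.9, 0.0, 81.6]
force: [-0.0, 0.2, -0.2]
grip_width: 0.0413
time_s: 6.0
tool_pos: [0.506, -0.0434, 0.0797]
tool_rot: [-180.0, 0.0, 81.6]
force: [-0.3, -0.2, 0.6]
grip_width: 0.042
t 6.0 bay [  3.5 -14.7] z 79.7 rot [-180.     0.    81.6] F [-0.29 -0.18  0.63] w 0.042 q [ 36.  10. -37. 110.   6.  62. -12.]
```

View pics/s5c.png

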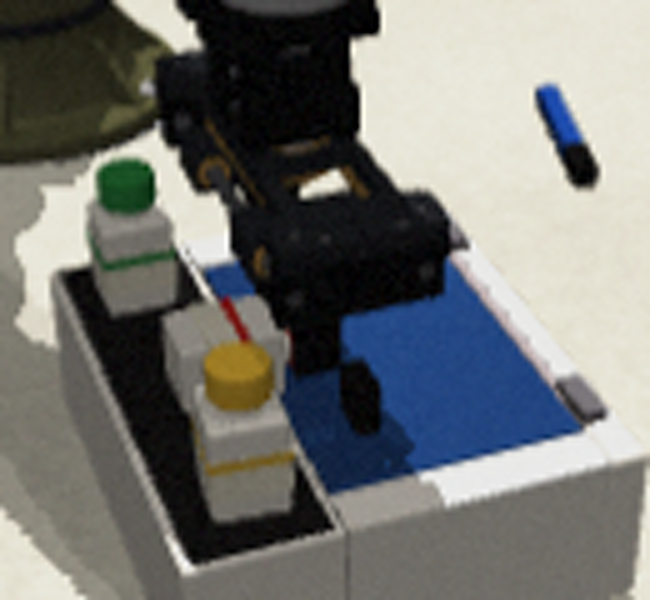

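With the TCP reading 79.7 mm, below the flap surface, there is still no contact, so the true tips are clearly higher than reported. I'll go 3 mm lower and close.

```bash
python3 -m handwheel '[[0.042,0.0025,0,0.003,0],[0.042,0.0025,0,0.003,0],[0.02,0.0025,0,0.003,0],[0.02,0.0025,0,0.003,0],[0.02,0.0025,0,0.003,0],[0.02,0.0025,0,0.003,0],[0.02,0.0025,0,0.003,0]]' 3; python3 -c "
from h import *
st()"
```

```text
time_s: 6.75
tool_pos: [0.5068, -0.041, 0.0771]
tool_rot: [180.0, 0.0, 81.6]
force: [0.3, 0.4, -0.5]
grip_width: 0.0286
t 6.75 bay [  3.9 -12.2] z 77.1 rot [180.    0.   81.6] F [ 0.33  0.42 -0.48] w 0.0286 q [ 36.  10. -37. 110.   7.  62. -12.]
```

```bash
python3 -m handwheel '[[0.02,0,0,-0.005,0],[0.02,-0.001,0,-0.01,0],[0.02,-0.002,0,-0.015,0],[0.02,-0.004,0,-0.02,0],[0.02,-0.006,0,-0.025,0],[0.02,-0.008,0,-0.03,0],[0.02,-0.008,0,-0.03,0]]'; python3 -c "
from h import *
st()
s=read_camera('scene')
crop(0,s,180,125,310,245,5,'pics/s6c.png')"
```

```text
time_s: 7.45
tool_pos: [0.5061, -0.0493, 0.1079]
tool_rot: [179.9, 0.0, 81.5]
force: [0.3, 0.4, -0.3]
grip_width: 0.0288
t 7.45 bay [  4.4 -20.5] z 107.9 rot [179.9   0.   81.5] F [ 0.26  0.41 -0.33] w 0.0288 q [ 37.   8. -37. 109.   5.  65. -10.]
```

View pics/s6c.png

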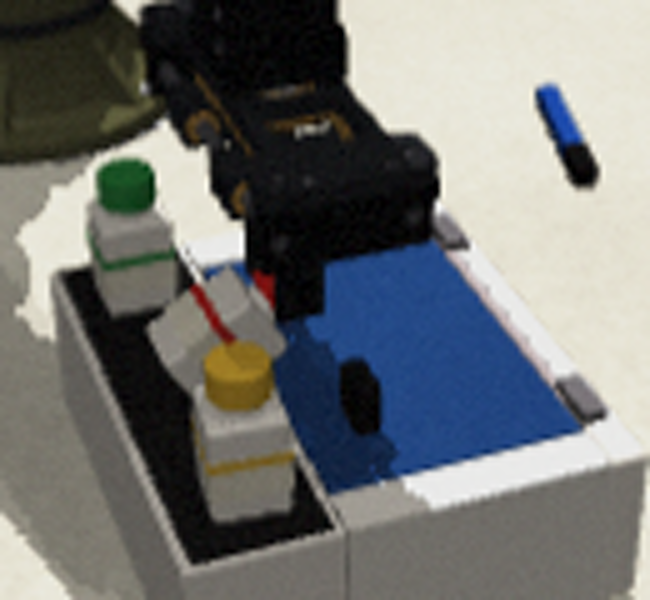

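The bottle is pivoting in the grip, tilted about 30° with its foot on the lane at about (215,197). I'll keep lifting.

```bash
python3 -m handwheel '[[0.02,-0.003,0,-0.005,0],[0.02,-0.006,0,-0.01,0],[0.02,-0.01,0,-0.015,0],[0.02,-0.014,0,-0.02,0],[0.02,-0.018,0,-0.025,0],[0.02,-0.022,0,-0.03,0],[0.02,-0.027,0,-0.035,0],[0.02,-0.032,0,-0.04,0],[0.02,-0.032,0,-0.04,0],[0.02,-0.032,0,-0.04,0]]'; python3 -c "
from h import *
st()
s=read_camera('scene')
crop(0,s,180,125,310,245,5,'pics/s7c.png')"
```

```text
time_s: 8.5
tool_pos: [0.5008, -0.0806, 0.1471]
tool_rot: [180.0, -0.0, 81.6]
force: [0.3, -0.3, -1.8]
grip_width: 0.029
t 8.5 bay [  3.8 -52.2] z 147.1 rot [180.   -0.   81.6] F [ 0.31 -0.32 -1.82] w 0.029 q [ 40.   5. -35. 106.   3.  70.  -5.]
```

View pics/s7c.png

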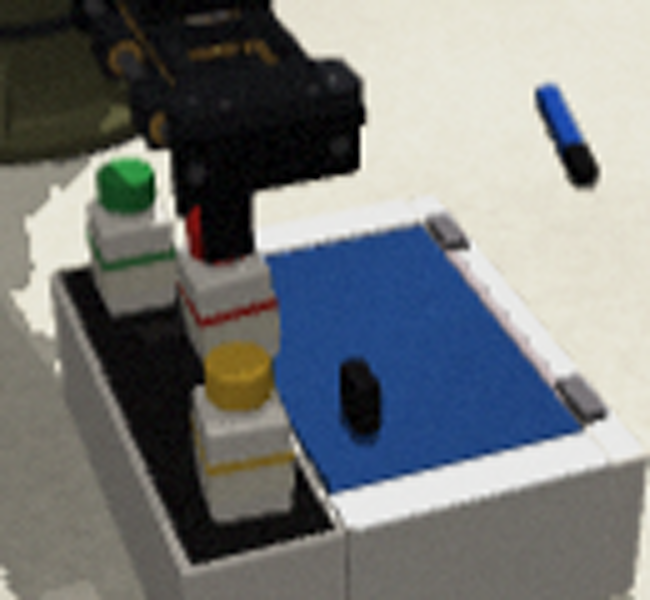

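The bottle now hangs nearly upright at about (225,190). I'll centre it over the lane and lower it.

```bash
python3 -m handwheel '[[0.02,-0.006,0,0,0],[0.02,-0.012,0,0,0],[0.02,-0.019,0,0.001,0],[0.02,-0.019,0,0.007,0],[0.02,-0.019,0,0.013,0],[0.02,-0.019,0,0.017,0],[0.02,-0.019,0,0.017,0],[0.02,-0.019,0,0.017,0]]'; python3 -c "
from h import *
st()
s=read_camera('scene')
crop(0,s,180,125,310,245,5,'pics/s8c.png')"
```

```text
time_s: 9.35
tool_pos: [0.498, -0.099, 0.1299]
tool_rot: [-180.0, -0.0, 81.6]
force: [-0.4, 0.1, -1.6]
grip_width: 0.0288
t 9.35 bay [  3.7 -70.9] z 129.9 rot [-180.    -0.    81.6] F [-0.39  0.07 -1.58] w 0.0288 q [ 41.   6. -34. 107.   4.  68.  -3.]
```

View pics/s8c.png

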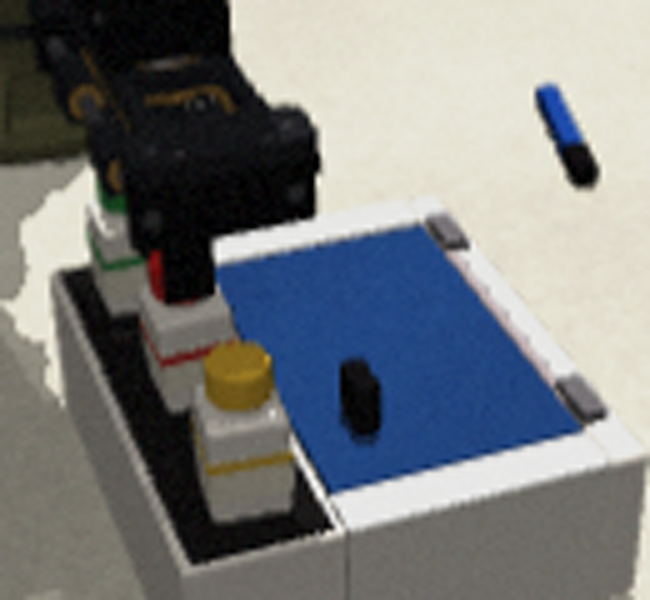

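It hangs about 7 mm above the lane, slightly tilted. I'll lower it slowly while checking the force.

```bash
python3 -m handwheel '[[0.02,0,0,0.002,0],[0.02,0,0,0.004,0],[0.02,0,0,0.005,0],[0.02,0,0,0.005,0]]'; python3 -m handwheel '[[0.02,0,0,0.001,0],[0.02,0,0,0.002,0],[0.02,0,0,0.002,0]]'; python3 -c "
from h import *
st()
s=read_camera('scene')
crop(0,s,180,125,310,245,5,'pics/s9c.png')"
```

```text
time_s: 9.8
tool_pos: [0.4987, -0.099, 0.1257]
tool_rot: [179.9, -0.0, 81.6]
force: [-0.4, 1.2, 3.0]
grip_width: 0.029
time_s: 10.1
tool_pos: [0.4984, -0.0993, 0.1232]
tool_rot: [180.0, 0.0, 81.6]
force: [0.5, 1.1, 4.9]
grip_width: 0.029
t 10.1 bay [  4.2 -71.1] z 123.2 rot [180.    0.   81.6] F [0.45 1.06 4.87] w 0.029 q [ 41.   6. -34. 108.   4.  67.  -3.]
```

View pics/s9c.png

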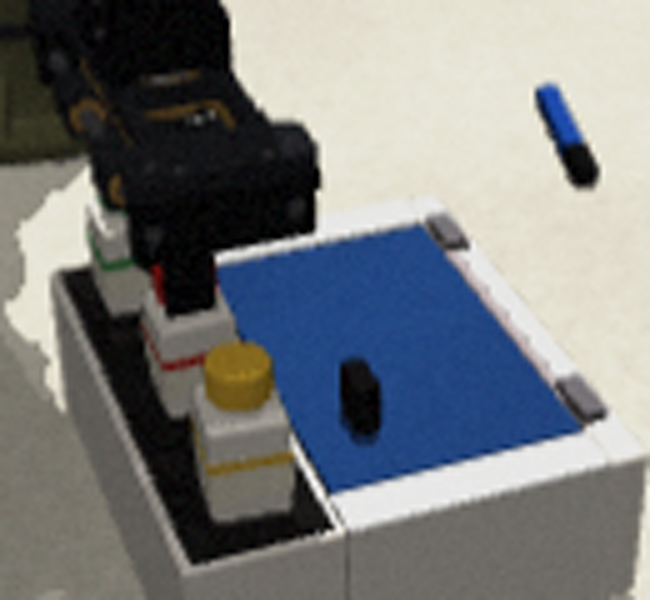

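The bottle is seated, with 5 N upward on the tool. Next I release it, rise, and look.

```bash
python3 -m handwheel '[[0.045,0,0,-0.002,0],[0.045,0,0,-0.002,0],[0.045,0,0,-0.002,0],[0.045,0,0,-0.01,0],[0.045,0,0,-0.03,0],[0.045,0,0,-0.05,0],[0.045,0.03,0,-0.07,0],[0.045,0.067,0,-0.07,0],[0.045,0.067,0,-0.07,0]]'; python3 -c "
from h import *
st();goto(55,-4,.14)
s=read_camera('scene');t=read_camera('top')
crop(0,t,225,150,335,260,5,'pics/t10c.png');crop(0,s,180,125,310,245,5,'pics/s10c.png')"
```

```text
time_s: 11.05
tool_pos: [0.5089, -0.027, 0.1947]
tool_rot: [179.9, -0.1, 82.0]
force: [0.6, 0.6, -1.1]
grip_width: 0.0452
t 11.05 bay [4. 2.] z 194.7 rot [ 1.799e+02 -1.000e-01  8.200e+01] F [ 0.57  0.58 -1.1 ] w 0.0452 q [ 37.   3. -38. 102.   2.  75.  -9.]
tgt [ 0.5585 -0.0404  0.14  ] shift [-0.0066  0.0508  0.0548] twist 0.008
```

View pics/s10c.png

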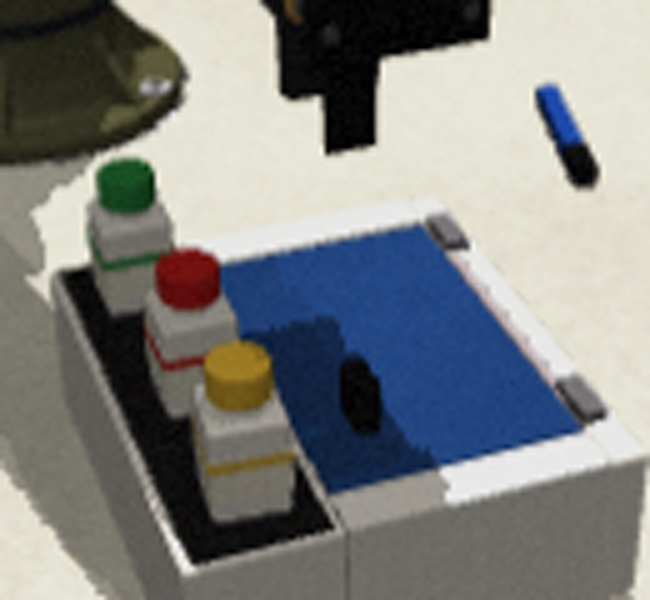

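View pics/t10c.png

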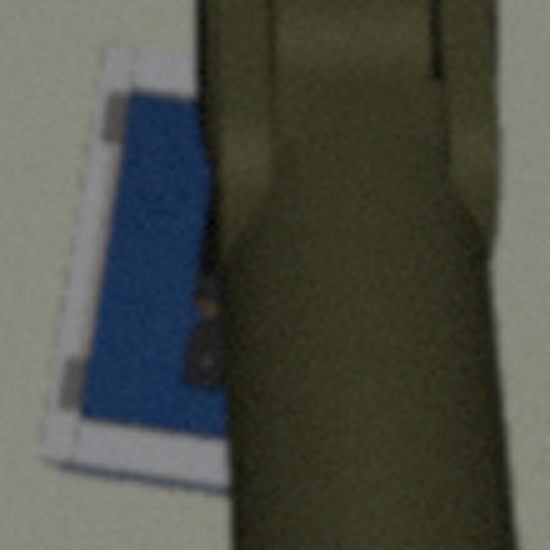

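The red-capped bottle stands upright between its neighbours, cap at about (217.5,178). I'll check its position and the tab's before moving on.

```bash
python3 -c "
from h import *
b=np.load('bay.npz');R,t=b['R'],b['t']
sp=lambda x,y:(x/5+180-.4,y/5+125-.4)
inb=lambda w:(R.T@(np.array(w)[:2]-t)*1000).round(1)
print('red',inb(onz('scene',sp(188,268),.157)),'grn',inb(onz('scene',sp(126,174),.157)),'yel',inb(onz('scene',sp(238,361),.157)))
for x in(43,67):
  for y in(-10,2):
    for z in(85,113): print(x,y,z,((proj('scene',np.r_[R@[x/1e3,y/1e3]+t,z/1e3])-[180,125]+.4)*5).round(0), ((proj('top',np.r_[R@[x/1e3,y/1e3]+t,z/1e3])-[225,150]+.4)*5).round(0))
"
```

```text
red [ 11.4 -66.4] grn [-80.8 -70.5] yel [ 87.3 -67.4]
43 -10 85 [334. 409.] [285. 204.]
43 -10 113 [333. 360.] [288. 196.]
43 2 85 [358. 403.] [264. 201.]
43 2 113 [358. 354.] [267. 193.]
67 -10 85 [352. 439.] [290. 165.]
67 -10 113 [352. 389.] [293. 155.]
67 2 85 [377. 433.] [270. 162.]
67 2 113 [377. 383.] [273. 152.]
```

Red bottle measures about (5–11, −67) mm in the bay. The tab matches its nominal place to within about 2 mm. I'll approach the tab.

```bash
python3 -m handwheel '[[0.045,-0.005,0.03,0,0.008],[0.045,-0.005,0.051,0,0.008],[0.045,-0.005,0.051,0.04,0.008],[0.045,-0.005,0.051,0.08,0.008],[0.045,-0.005,0.051,0.1,0.008],[0.045,-0.005,0.051,0.11,0.008],[0.045,-0.005,0.051,0.11,0.008],[0.045,-0.005,0.051,0.11,0.008]]' 10; python3 -c "
from h import *
st();goto(55,-3.5,.07)
s=read_camera('scene');crop(0,s,180,125,310,245,5,'pics/s11c.png')"
```

```text
time_s: 11.95
tool_pos: [0.5584, -0.0461, 0.0841]
tool_rot: [179.9, 0.0, 81.1]
force: [-0.0, -0.8, 0.1]
grip_width: 0.0453
t 11.95 bay [55.7 -9.7] z 84.1 rot [179.9   0.   81.1] F [-0.03 -0.81  0.11] w 0.0453 q [ 34.  16. -37. 103.  11.  64. -15.]
tgt [ 0.5586 -0.0399  0.07  ] shift [ 0.0062 -0.0008  0.0141] twist -0.0089
```

View pics/s11c.png

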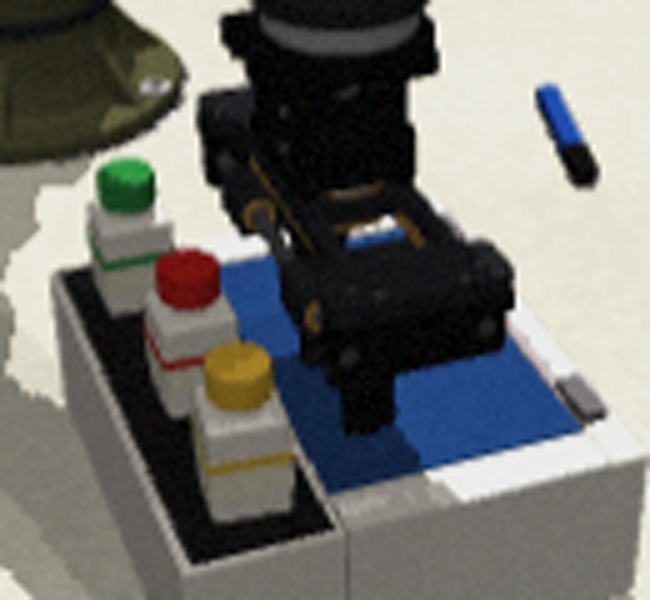

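Fingers are around the tab, front tip at about (253,210). I'll shift +6 mm in bay y, go down 13 mm and close.

```bash
python3 -m handwheel '[[0.045,0.006,0,0.003,-0.009],[0.045,0.006,0,0.008,-0.009],[0.045,0.006,0,0.013,-0.009],[0.045,0.006,0,0.013,-0.009],[0.01,0.006,0,0.013,-0.009],[0.01,0.006,0,0.013,-0.009],[0.01,0.006,0,0.013,-0.009],[0.01,0.006,0,0.013,-0.009],[0.01,0.006,0,0.013,-0.009],[0.01,0.006,0,0.013,-0.009]]' 10; python3 -c "
from h import *
st()
A=np.array([-97,21.])
for th in np.arange(0,1.86,.1): print(th.round(1),(-97*np.cos(th)+21*np.sin(th)+97).round(0),(-(97*np.sin(th)+21*np.cos(th)-21)).round(0))
"
```

```text
time_s: 13.0
tool_pos: [0.5577, -0.0395, 0.0701]
tool_rot: [-179.9, 0.0, 81.6]
force: [-4.9, 0.4, 4.3]
grip_width: 0.0241
t 13.0 bay [54.1 -3.2] z 70.1 rot [-179.9    0.    81.6] F [-4.88  0.38  4.34] w 0.0241 q [ 33.  17. -37. 104.  11.  63. -16.]
0.0 0.0 -0.0
0.1 3.0 -10.0
0.2 6.0 -19.0
0.3 11.0 -28.0
0.4 16.0 -36.0
0.5 22.0 -44.0
0.6 29.0 -51.0
0.7 36.0 -58.0
0.8 44.0 -63.0
0.9 53.0 -68.0
1.0 62.0 -72.0
1.1 72.0 -75.0
1.2 81.0 -77.0
1.3 91.0 -78.0
1.4 101.0 -78.0
1.5 111.0 -77.0
1.6 121.0 -75.0
1.7 130.0 -72.0
1.8 139.0 -69.0
```

The grip on the tab is 24.1 mm, as expected. I'll follow the arc to 0.8 rad.

```bash
python3 -m handwheel '[[0.01,0.003,0,-0.01,0],[0.01,0.006,0,-0.019,0],[0.01,0.011,0,-0.028,0],[0.01,0.016,0,-0.036,0],[0.01,0.022,0,-0.044,0],[0.01,0.029,0,-0.051,0],[0.01,0.036,0,-0.058,0],[0.01,0.044,0,-0.063,0],[0.01,0.044,0,-0.063,0]]'; python3 -c "
from h import *
st()
s=read_camera('scene');crop(0,s,180,105,310,225,5,'pics/s12c.png')"
```

```text
time_s: 13.9
tool_pos: [0.5646, 0.0058, 0.1346]
tool_rot: [-180.0, 0.0, 81.7]
force: [-8.0, -0.9, 2.8]
grip_width: 0.0238
t 13.9 bay [54.2 42.5] z 134.6 rot [-180.     0.    81.7] F [-7.99 -0.89  2.84] w 0.0238 q [ 31.  14. -39.  99.   9.  70. -19.]
```

View pics/s12c.png

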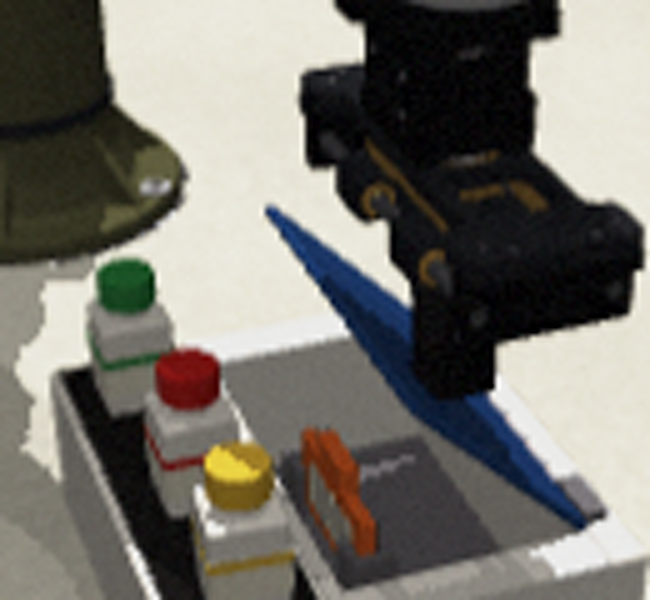

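The flap is rising, and the orange plate is visible at about (248,205). I'll continue the arc to about 1.75 rad.

```bash
python3 -m handwheel '[[0.01,0.009,0,-0.005,0],[0.01,0.018,0,-0.009,0],[0.01,0.028,0,-0.012,0],[0.01,0.037,0,-0.014,0],[0.01,0.047,0,-0.015,0],[0.01,0.057,0,-0.015,0],[0.01,0.067,0,-0.014,0],[0.01,0.077,0,-0.012,0],[0.01,0.086,0,-0.009,0],[0.01,0.092,0,-0.007,0],[0.01,0.093,0,-0.007,0]]'; python3 -c "
from h import *
st()
s=read_camera('scene');crop(0,s,180,105,340,225,5,'pics/s13c.png')"
```

```text
time_s: 15.05
tool_pos: [0.5784, 0.0984, 0.1407]
tool_rot: [180.0, -0.1, 81.8]
force: [-5.3, 0.7, 0.8]
grip_width: 0.0237
t 15.05 bay [ 54.3 136.2] z 140.7 rot [ 1.80e+02 -1.00e-01  8.18e+01] F [-5.29  0.65  0.81] w 0.0237 q [ 23.  17. -41.  96.  12.  71. -29.]
```

View pics/s13c.png

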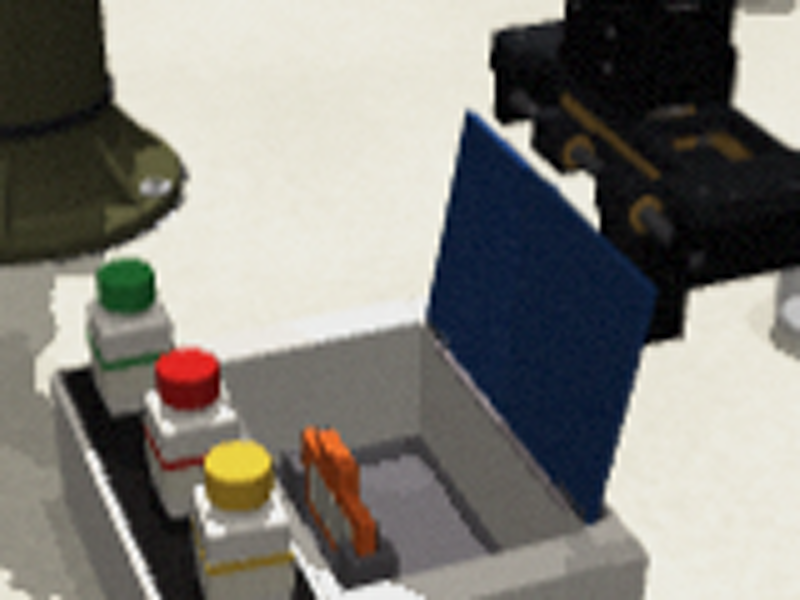

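The flap stands open at about 1.7 rad. I'll release the tab and retreat upward.

```bash
python3 -m handwheel '[[0.045,0,0,0,0],[0.045,0,0,0,0],[0.045,0,0,0,0],[0.045,0.003,0,-0.005,0],[0.045,0.006,0,-0.015,0],[0.045,0.007,0,-0.04,0],[0.045,0.007,0,-0.07,0],[0.045,0.007,0,-0.09,0],[0.045,0.007,0,-0.09,0],[0.06,-0.02,0.07,-0.09,0],[0.06,-0.02,0.07,-0.09,0],[0.06,-0.02,0.07,-0.09,0]]'; python3 -c "
from h import *
st()
s=read_camera('scene');crop(0,s,200,105,320,225,6,'pics/s14c.png')
t=read_camera('top');crop(0,t,235,150,335,260,6,'pics/t14c.png')"
```

```text
time_s: 16.3
tool_pos: [0.647, 0.062, 0.228]
tool_rot: [-179.9, 0.1, 81.3]
force: [-0.3, 0.2, -0.5]
grip_width: 0.0577
t 16.3 bay [127.5 110.3] z 228.0 rot [-1.799e+02  1.000e-01  8.130e+01] F [-0.35  0.19 -0.48] w 0.0577 q [ 22.  22. -40.  80.  14.  83. -26.]
```

View pics/s14c.png

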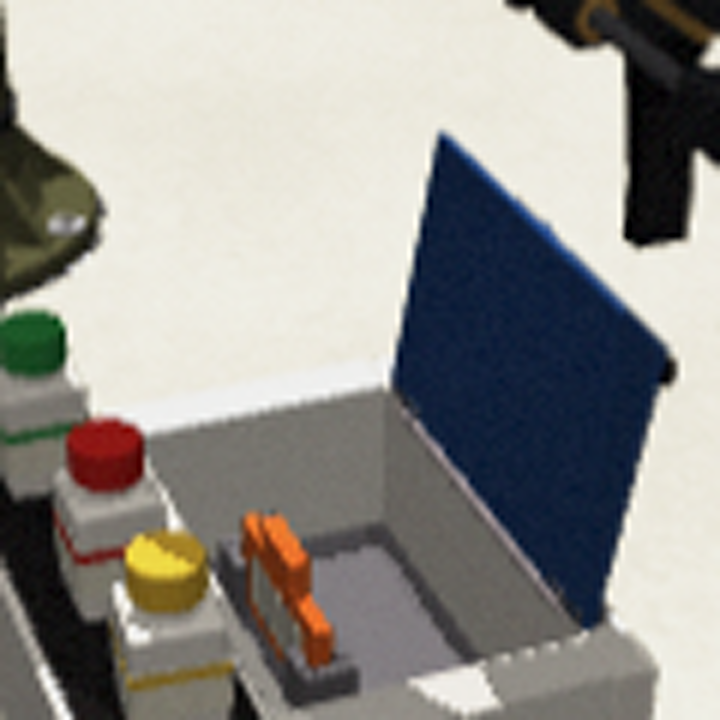

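View pics/t14c.png

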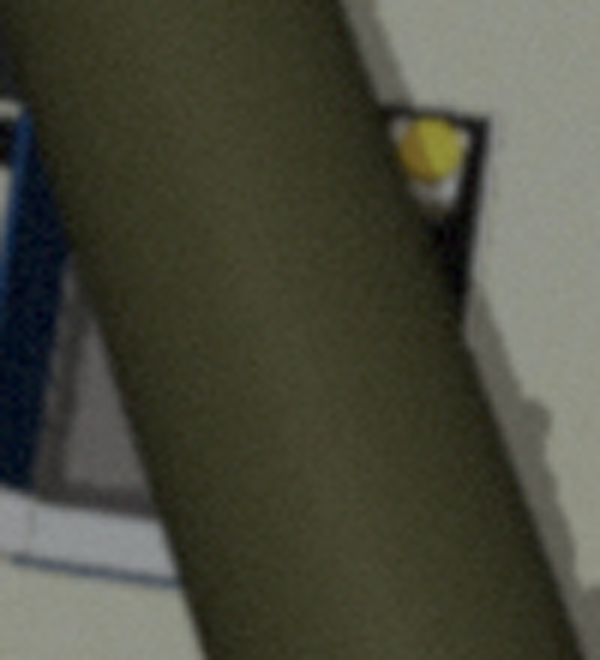

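The flap holds open. The plate is at about (246,200) in the scene view; the arm hides it in the top view. I'll zoom in to measure its tab.

```bash
python3 -c "
import cv2
im=cv2.imread('pics/s14c.png')[490:710,200:380]
cv2.imwrite('pics/s14z.png',cv2.resize(im,None,fx=2.7,fy=2.7,interpolation=cv2.INTER_CUBIC))"
```

```text
(no output)
```

View pics/s14z.png

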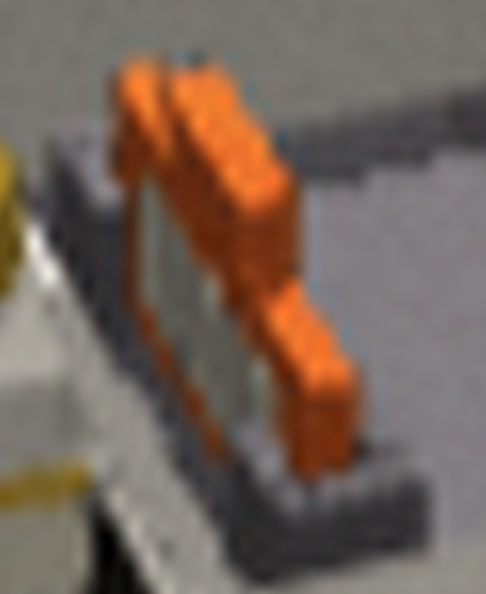

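```bash
python3 -c "
from h import *
b=np.load('bay.npz');R,t=b['R'],b['t']
inb=lambda w:(R.T@(np.array(w)[:2]-t)*1000).round(1)
q=lambda x,y:((x/2.7+200)/6+200-.4,(y/2.7+490)/6+105-.4)
for p in[(172,80),(215,68),(240,210),(295,185)]: print('tab',inb(onz('scene',q(*p),.072)))
for p in[(120,75),(160,60),(300,385),(355,365)]: print('edge',inb(onz('scene',q(*p),.056)))
"
```

```text
tab [-35.1  11.1]
tab [-35.7  18.4]
tab [1.  8.9]
tab [-2.  18.9]
edge [-61.3  11.3]
edge [-62.9  18.8]
edge [25.3  9.2]
edge [23.7 18.6]
```

```bash
python3 -c "
from h import *
goto(-19.5,13.5,.22)"
```

```text
tgt [ 0.4874 -0.0122  0.22  ] shift [-0.1004 -0.1439  0.0091] twist 0.0005
```

```bash
python3 -m handwheel '[[0.06,-0.03,-0.04,0,0],[0.06,-0.06,-0.08,0,0],[0.06,-0.09,-0.12,0,0],[0.06,-0.1,-0.144,0,0],[0.06,-0.1,-0.144,0.02,0],[0.06,-0.1,-0.144,0.06,0],[0.06,-0.1,-0.144,0.1,0],[0.06,-0.1,-0.144,0.13,0],[0.06,-0.1,-0.144,0.13,0],[0.06,-0.1,-0.144,0.13,0]]'; python3 -c "
from h import *
goto(-19.5,13.5,.04);st()
s=read_camera('scene');crop(0,s,200,105,320,225,6,'pics/s15c.png')"
```

```text
time_s: 17.4
tool_pos: [0.4874, -0.011, 0.1006]
tool_rot: [-180.0, -0.0, 81.7]
force: [0.2, -0.6, 0.5]
grip_width: 0.0597
tgt [ 0.4874 -0.0122  0.04  ] shift [-0.0012  0.0001  0.0606] twist 0.0025
t 17.4 bay [-19.6  14.7] z 100.6 rot [-180.    -0.    81.7] F [ 0.25 -0.55  0.49] w 0.0597 q [ 37.   6. -40. 112.   4.  64. -13.]
```

View pics/s15c.png

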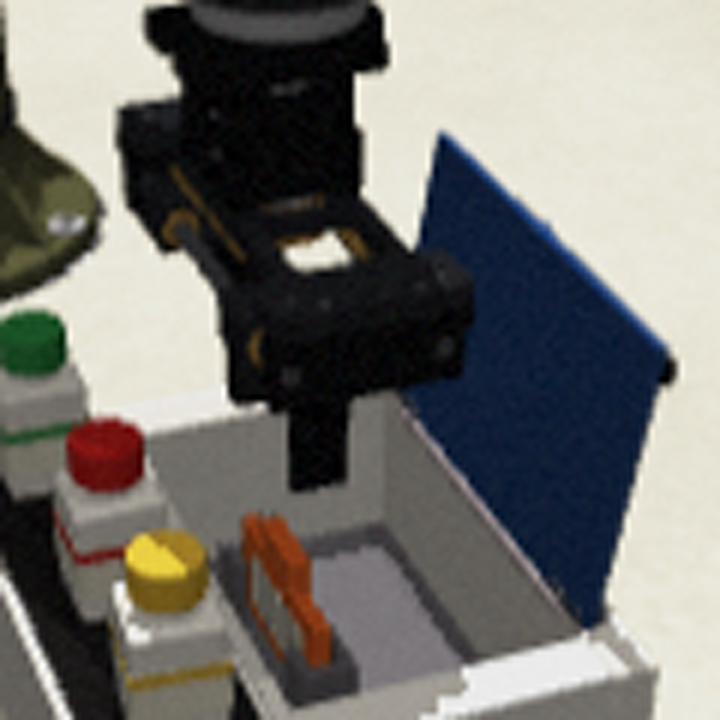

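```bash
python3 -c "
from h import *
b=np.load('bay.npz');R,t=b['R'],b['t']
for z in(122,100,62):
  for x in(10.5,25.5): print(z,x,[((proj('scene',np.r_[R@[x/1e3,y/1e3]+t,z/1e3])-[200,105]+.4)*6).round(0) for y in (5,24)])
"
```

```text
122 10.5 [array([286., 480.]), array([332., 470.])]
122 25.5 [array([300., 500.]), array([346., 490.])]
100 10.5 [array([287., 526.]), array([332., 516.])]
100 25.5 [array([301., 546.]), array([346., 536.])]
62 10.5 [array([288., 602.]), array([332., 592.])]
62 25.5 [array([301., 623.]), array([345., 613.])]
```

The finger's image position agrees with a tip about 22 mm above the reported TCP, aligned in y with the tab. I'll descend around the tab.

```bash
python3 -m handwheel '[[0.06,0,0,0.02,0],[0.06,0,0,0.04,0],[0.06,0,0,0.052,0],[0.06,0,0,0.058,0],[0.06,0,0,0.058,0]]'; python3 -m handwheel '[[0.06,0,0,0.002,0],[0.06,0,0,0.004,0],[0.06,0,0,0.004,0]]'; python3 -c "
from h import *
st()
s=read_camera('scene');crop(0,s,200,105,320,225,6,'pics/s16c.png')"
```

```text
time_s: 17.95
tool_pos: [0.488, -0.0119, 0.0423]
tool_rot: [180.0, 0.0, 81.6]
force: [-0.7, -0.3, -0.3]
grip_width: 0.0603
time_s: 18.25
tool_pos: [0.488, -0.012, 0.0383]
tool_rot: [180.0, 0.0, 81.6]
force: [-0.1, -0.1, 0.0]
grip_width: 0.06
t 18.25 bay [-18.9  13.8] z 38.3 rot [180.    0.   81.6] F [-0.1  -0.15  0.03] w 0.06 q [ 35.  11. -40. 115.   8.  57. -17.]
```

View pics/s16c.png

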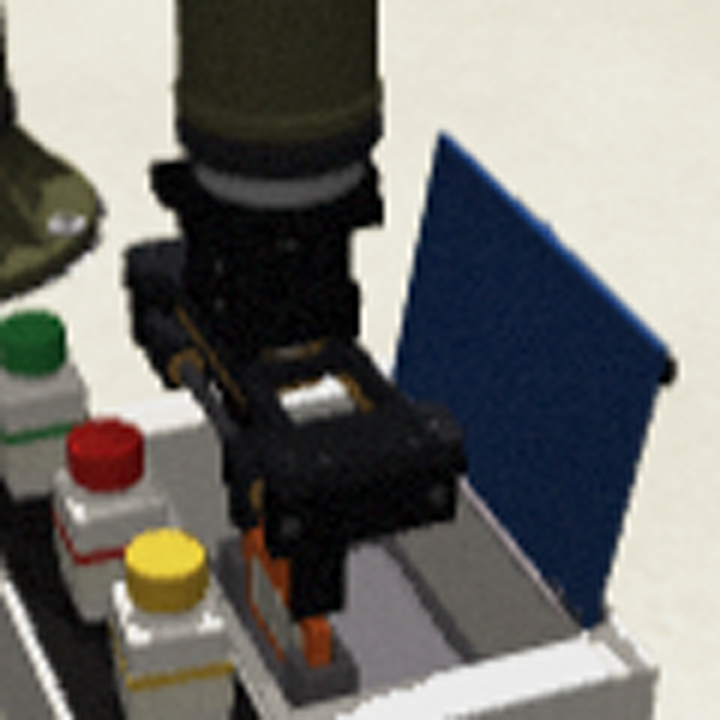

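The finger is centred on the plate's edge, both at about x = 253 in the full image. I'll go 2 mm lower and close.

```bash
python3 -m handwheel '[[0.06,0.0005,0,0.002,0],[0.06,0.0005,0,0.002,0]]'; python3 -m handwheel '[[0.02,0,0,0,0],[0.02,0,0,0,0],[0.02,0,0,0,0],[0.02,0,0,0,0],[0.02,0,0,0,0],[0.02,0,0,0,0],[0.02,0,0,0,0]]' 15; python3 -c "
from h import *
st()"
```

```text
time_s: 18.5
tool_pos: [0.4877, -0.0114, 0.0359]
tool_rot: [-180.0, 0.0, 81.6]
force: [0.4, -0.3, 0.5]
grip_width: 0.06
time_s: 19.2
tool_pos: [0.4876, -0.0114, 0.036]
tool_rot: [-180.0, 0.0, 81.6]
force: [-1.8, 0.5, 1.2]
grip_width: 0.0357
t 19.2 bay [-19.4  14.3] z 36.0 rot [-180.     0.    81.6] F [-1.81  0.48  1.24] w 0.0357 q [ 35.  11. -40. 115.   8.  57. -17.]
```

Width is 35.7 mm on the 36 mm tab. I'll draw straight up.

```bash
python3 -m handwheel '[[0.02,0,0,-0.004,0],[0.02,0,0,-0.01,0],[0.02,0,0,-0.016,0],[0.02,0,0,-0.022,0],[0.02,0,0,-0.03,0],[0.02,0,0,-0.04,0],[0.02,0,0,-0.05,0],[0.02,0,0,-0.05,0]]'; python3 -c "
from h import *
st()
s=read_camera('scene');crop(0,s,200,105,320,225,6,'pics/s17c.png')"
```

```text
time_s: 20.0
tool_pos: [0.4894, -0.0115, 0.088]
tool_rot: [179.8, 0.0, 81.6]
force: [1.0, -0.5, -1.0]
grip_width: 0.0356
t 20.0 bay [-17.6  14.4] z 88.0 rot [179.8   0.   81.6] F [ 1.   -0.48 -0.97] w 0.0356 q [ 37.   7. -40. 112.   5.  63. -14.]
```

View pics/s17c.png

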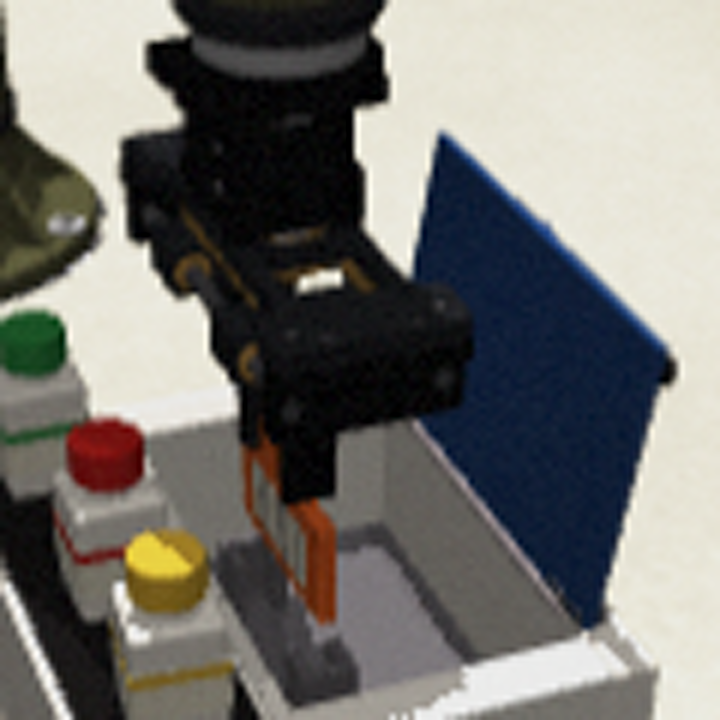

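The plate is clear of the cradle, its near end at about (253,200). I'll raise it above bottle height, then head for the pad.

```bash
python3 -m handwheel '[[0.02,0,0,-0.015,0],[0.02,0,0,-0.035,0],[0.02,0,0,-0.055,0],[0.02,0,0,-0.075,0],[0.02,0,0,-0.095,0],[0.02,0,0,-0.115,0],[0.02,0,0,-0.125,0],[0.02,0,0,-0.125,0],[0.02,0,0,-0.125,0]]'; python3 -c "
from h import *
st()
goto(0,0,0,world=(.508,-.317,.14))
s=read_camera('scene');crop(0,s,180,65,310,185,6,'pics/s18c.png')"
```

```text
time_s: 20.95
tool_pos: [0.4873, -0.0115, 0.2101]
tool_rot: [-179.9, 0.0, 81.6]
force: [-0.7, 0.1, -1.9]
grip_width: 0.0357
t 20.95 bay [-19.6  14.2] z 210.1 rot [-179.9    0.    81.6] F [-0.74  0.06 -1.89] w 0.0357 q [ 38.  -0. -40. 103.  -0.  77. -10.]
tgt [ 0.508 -0.317  0.14 ] shift [-0.2992  0.065   0.0701] twist 0.001
```

View pics/s18c.png

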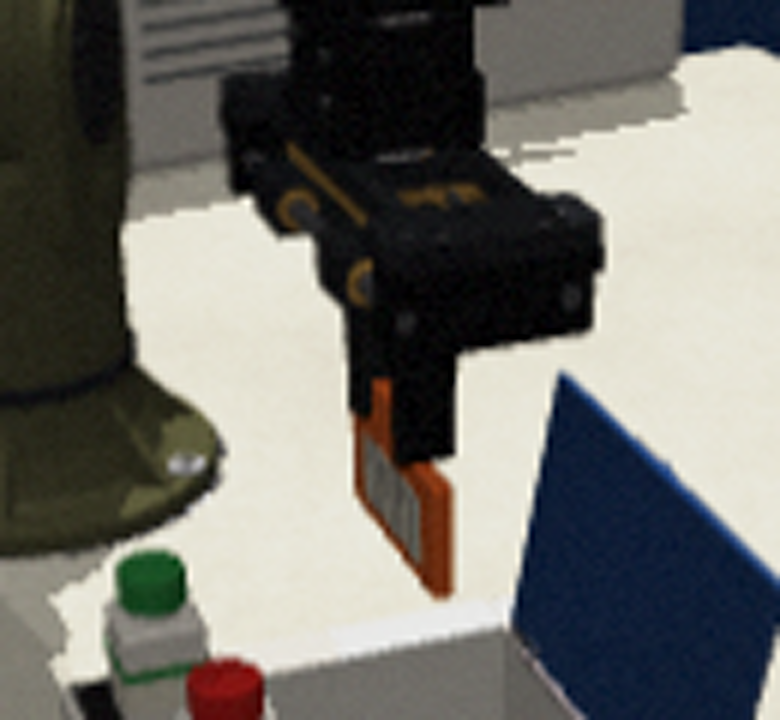

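The plate hangs upright in the gripper. I'll carry it over the bottles toward the pad at this height.

```bash
python3 -m handwheel '[[0.02,-0.01,0.002,-0.005,0],[0.02,-0.03,0.006,-0.005,0],[0.02,-0.055,0.012,-0.005,0],[0.02,-0.08,0.017,-0.005,0],[0.02,-0.105,0.023,-0.005,0],[0.02,-0.13,0.028,-0.005,0],[0.02,-0.155,0.034,-0.005,0],[0.02,-0.18,0.039,-0.005,0],[0.02,-0.205,0.045,-0.005,0],[0.02,-0.23,0.05,-0.005,0],[0.02,-0.25,0.054,0,0],[0.02,-0.27,0.059,0.01,0],[0.02,-0.285,0.062,0.025,0],[0.02,-0.295,0.064,0.04,0],[0.02,-0.299,0.065,0.055,0],[0.02,-0.299,0.065,0.065,0],[0.02,-0.299,0.065,0.07,0],[0.02,-0.299,0.065,0.07,0],[0.02,-0.299,0.065,0.07,0]]'; python3 -c "
from h import *
st()
goto(0,0,0,world=(.508,-.317,.14))
s=read_camera('scene');t=read_camera('top');cv2.imwrite('pics/s19.png',s);cv2.imwrite('pics/t19.png',t)"
```

```text
time_s: 22.9
tool_pos: [0.5093, -0.3162, 0.1417]
tool_rot: [179.9, 0.0, 81.7]
force: [-0.4, 0.5, -0.3]
grip_width: 0.0358
t 22.9 bay [  46.7 -284. ] z 141.7 rot [179.9   0.   81.7] F [-0.36  0.51 -0.33] w 0.0358 q [ 51.  16. -26.  94.   7.  71.  15.]
tgt [ 0.508 -0.317  0.14 ] shift [-0.001  -0.0011  0.0017] twist 0.0022
```

View pics/s19.png

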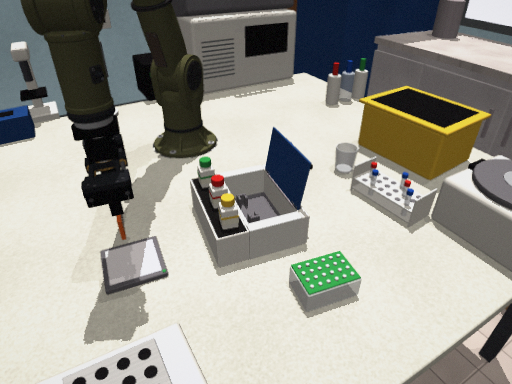

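View pics/t19.png

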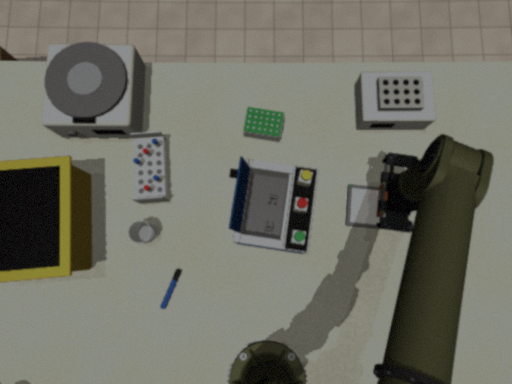

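The plate hangs over the pad at about (121,226) in the scene view, the flap is open and all three bottles are upright. Final zoom and number checks follow.

```bash
python3 -c "
from h import *
s=cv2.imread('pics/s19.png');t=cv2.imread('pics/t19.png')
a=cv2.resize(s[160:300,70:190],None,fx=4,fy=4,interpolation=cv2.INTER_CUBIC)
c=cv2.resize(t[145:260,345:420],None,fx=4,fy=4,interpolation=cv2.INTER_CUBIC)
H=max(a.shape[0],c.shape[0]);f=lambda i:cv2.copyMakeBorder(i,0,H-i.shape[0],0,0,cv2.BORDER_CONSTANT)
cv2.imwrite('pics/z19.png',np.hstack([f(a),f(c)]))
b=np.load('bay.npz');R,tt=b['R'],b['t']
inb=lambda w:(R.T@(np.array(w)[:2]-tt)*1000).round(1)
hsv=cv2.cvtColor(t,cv2.COLOR_BGR2HSV)
m=(cv2.inRange(hsv,(170,120,60),(180,255,255))|cv2.inRange(hsv,(0,150,60),(6,255,255)));m[:,:290]=0;m[:,315:]=0;m[:190]=0;m[215:]=0
ys,xs=np.nonzero(m);print('red cap px',xs.mean(),ys.mean(),inb(onz('top',(xs.mean(),ys.mean()),.157)))
m=cv2.inRange(cv2.cvtColor(s,cv2.COLOR_BGR2HSV),(5,150,60),(18,255,255));m[:,:70]=0;m[:,190:]=0;m[:160]=0;m[300:]=0
ys,xs=np.nonzero(m);print('orange',xs.min(),xs.max(),ys.min(),ys.max())
"
```

```text
red cap px 301.8636363636364 202.25757575757575 [  5.1 -66.9]
orange 87 125 160 239
```

View pics/z19.png

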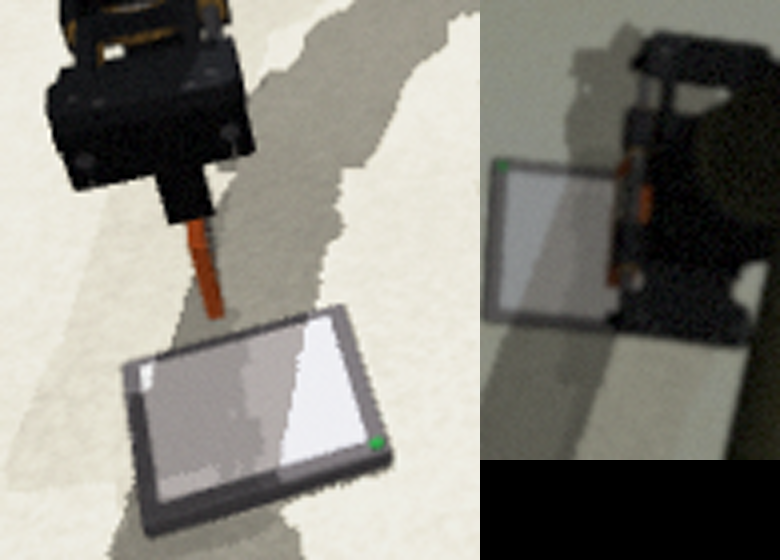

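```bash
python3 -c "
from h import *
R=np.load('bay.npz')['R']; p=get_obs()['tool_pos']
for z in(.117,.163):
  for dy in(-4,4): print(z,dy,((proj('scene',np.r_[p[:2]+R@[.045,dy/1e3],z])-[70,160]+.4)*4).round(0))
for q in [(218-0,318)]: print(onz('scene',(q[0]/4+70-.4,q[1]/4+160-.4),.115))
print('pad centre scene',np.mean([onz('scene',(x/4+70-.4,y/4+160-.4),.014) for x,y in[(125,365),(340,308),(390,455),(150,530)]],0))
"
```

```text
0.117 -4 [204. 318.]
0.117 4 [221. 314.]
0.163 -4 [183. 244.]
0.163 4 [200. 241.]
[ 0.55439234 -0.32099626  0.115     ]
pad centre scene [ 0.5157308  -0.31453187  0.014     ]
```

```bash
python3 -c "
from h import *
b=np.load('bay.npz');R,t=b['R'],b['t']
def at(px,bx):
  c,v=ray('scene',px);n=np.r_[R[:,0],0];p0=np.r_[R@[bx/1e3,0]+t,0];X=c+v*(n@(p0-c))/(n@v);return np.r_[R.T@(X[:2]-t),X[2]]*1e3
for px,bx in(((442/6+200-.4,130/6+105-.4),-98),((672/6+200-.4,355/6+105-.4),98)):
  q=at(px,bx);print(q.round(1),'theta',np.pi-np.arctan2(q[2]-82,q[1]-93), 'r',np.hypot(q[1]-93,q[2]-82))
st()
"; python3 -m handwheel '[[0.02,0,0,0,0],[0.02,0,0,0,0],[0.02,0,0,0,0],[0.02,0,0,0,0],[0.02,0,0,0,0]]'; python3 -c "
from h import *
st(); print(get_obs()['joint_velocities'].round(2))"
```

```text
[-98.  116.9 205.6] theta 1.7614231634864117 r 125.92512769580088
[ 98.  119.8 201.6] theta 1.79101887543407 r 122.56410019650014
t 23.0 bay [  46.8 -284.4] z 142.1 rot [179.9   0.   81.7] F [-0.13  0.06 -0.8 ] w 0.036 q [ 51.  16. -26.  94.   7.  71.  15.]
time_s: 23.5
tool_pos: [0.5086, -0.3168, 0.1411]
tool_rot: [180.0, 0.0, 81.6]
force: [1.4, -0.4, -1.4]
grip_width: 0.0354
t 23.5 bay [  46.2 -284.7] z 141.1 rot [180.    0.   81.6] F [ 1.38 -0.44 -1.43] w 0.0354 q [ 51.  16. -26.  94.   7.  71.  15.]
[-0.04  0.02  0.11  0.09 -0.04  0.03  0.1 ]
```

The flap is at about 1.77 rad, and the plate is held still over the pad.

```bash
python3 -c "
from cell import sign_off
print(sign_off())"
```

```text
the job is handed in; nothing more can be done
None
```

I stood the red-capped bottle upright in the lane gap and let go of it. I then opened the flap, drew the plate straight up out of its cradle, and handed in at 23.5 s with it held over the light pad. `sign_off` gave no verdict, so these are my own last checks:

| Item | Last check | Allowed |
|---|---|---|
| Red bottle | Upright, released, at about (5, −67) mm in the bay | x within ±45 mm, y −93 to −53 mm |
| Flap | About 1.76–1.79 rad, measured on the image before the plate was gripped; still standing open at the end | above 1.45 rad |
| Plate height | Lower edge about 0.115 m above the bench, so about 10 cm over the pad | 0.064–0.174 m |
| Plate position | About 1–7 mm from the pad's middle, depending on the camera view | within 35 mm |
| Plate attitude | Parallel to the fingers and not moving | within 0.25 rad |
| Grip | 35.4–36 mm on the 36 mm tab, at a 15 N setting | above 1 N |

The neighbouring bottles and the bystanders look unmoved in the last pictures; I did not measure the bystanders.

Three things went wrong or disagreed:
- **First bottle grip:** it slipped off the cap without moving the bottle. A second grip was too shallow, so I went lower and that one held.
- **Fingertip height:** the tips sat about 20 mm higher than the reported TCP. I allowed for this on the later grasps using the pictures, the grip widths and the contact forces.
- **Camera views:** the two views differed by a few millimetres, and by up to about 8 mm on the pad centre. That is well inside every tolerance.

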